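Clamp a heat sink in a bench screw clamp

TASK

The finned heat sink lies partly pulled out in the channel of the small bench clamp. Slide it along the channel until its flat end rests against the clamp's post, then turn the T-handle clockwise until it clearly stiffens and the heat sink is clamped firmly; snug is enough, do not wrench it. Let go of the handle, and leave the other things on the bench where they are.

Things in the scene. Friction and masses are not known exactly. Their poses are not given: they have to be found in the camera images.
- clamp: Fixed dark-steel C-frame screw clamp. Origin on the vertical screw axis at table height; +x along the channel into the post, z up. Post's face 27 mm from the axis, post 66 mm wide, 30 thick. Overhanging arm 40 mm wide, top 105 mm above the table, its round nut reaching 17 mm past the axis. Channel floor 22 mm above the table, 55 mm wide between lips 6 mm high and 12 mm thick.
- stop (a point): Foot of the clamp's post: on the face that stops the heat sink, mid-width, at the height of the channel floor. +x points along the channel into the post (the pushing direction), z up. The channel's floor runs 177 mm out from this point to -x; the screw axis is 27 mm out.
- heat_sink: Loose bare-aluminium heat sink, about 0.25 kg, lying along the channel: flat bar 140 x 50 x 8 mm, with a block of upright fins 40 mm long, 50 wide and 22 tall on the end away from the post (30 mm high there). Origin under the fins' centre, on the underside; +x runs along the bar to the plain flat end, which belongs under the screw and against the post.
- fins (a point): Centre of the heat sink's finned end, half-way up (15 mm above its underside), axes as the heat sink. The near end face is 20 mm from here to -x, the flat end's face 120 mm to +x. When home, this point is 120 mm from point stop.
- handle: Steel screw with T-handle; origin at the cross bar's centre, x along the bar, z up. Clockwise from above tightens and sinks it 1.43 mm per rad. An 27 mm pad on its lower end meets the heat sink after some 1.2 to 3.6 rad of free turning, different each time. Free turning takes about 0.05 N m; then it climbs by about 0.3 N m within a rad; 0.2 to 0.4 N m is well clamped, over 0.6 is too much. It stays where it is left.
- bar_mid (a point): Centre of the T-handle's cross bar, on the screw axis: a plain round bar 12 mm thick, about 145 mm above the table, on an 11 mm thick stem, free all round; the bar's underside is at least 30 mm above the clamp's arm. It can be pinched across its middle from above.
- bar_end (a point): Centre of the 16 mm ball at one end of the T-handle's cross bar, 32 mm from the middle; the line from bar_mid to this point is the bar's direction.
- driver: Bystander: screwdriver with a black handle lying beside the clamp; leave it.
- solder_reel: Bystander: steel reel 52 mm across, 35 mm tall, standing beside the clamp; leave it.
- board_a: Bystander: green circuit board 150 x 90 mm lying on the bench; leave it.
- board_b: Bystander: green circuit board 100 x 70 mm lying behind the clamp's post; leave it.
- flux_jar: Bystander: small glass jar 52 mm across, 55 mm tall; leave it.
- chip_tray: Bystander: black divided tray 110 x 80 x 22 mm; leave it.
- brush_cup: Bystander: green plastic cup 64 mm across, 75 mm tall; leave it.
Not all that is in view belongs to the job. Of the things shaped like the heat_sink, the aluminium one is meant. What is shaped like the clamp but brown is not meant.

How it is judged (in metres and radians):
On the way, in this order (a step that is already met when the one before it is completed fails the run):
1. the heat sink's flat end is home against the post (within 5 mm) (x of fins in the frame of stop above -0.125 m), for 0.2 s.
2. the screw's pad bears on the heat sink with more than 12 N (contact force between handle and heat_sink above 12 N), for 0.2 s.
At the end, for the whole second after the job is handed in: The heat sink's flat end is within 5 mm of the post's face, the screw's pad presses on it with more than 12 N, and the heat sink and handle are at rest (x of fins in the frame of stop above -0.125 m and contact force between handle and heat_sink above 12 N and linear speed of heat_sink below 0.01 m/s and angular speed of handle below 0.05 rad/s); the robot touches nothing.
It fails at once if the screw is wrenched: its pad presses on the heat sink with more than 200 N (contact force between handle and heat_sink above 200 N).
It fails at once if another thing on the bench is moved by more than 30 mm (distance of any of driver, solder_reel, board_a, board_b, flux_jar, chip_tray, brush_cup from where it was at the start of the episode above 0.03 m).
It also fails if it takes over 67 s, if anything falls off the work surface, if the arm or the gripper's body presses on something with over 40 N, if the wrist force passes 120 N, or if a joint passes its speed limit or range.

ROBOT

A 6-joint arm with a two-finger parallel gripper is mounted at the origin on the work surface. World frame = base frame: x ahead of the robot, y to its left, z up, the work surface at z = 0. Lengths are in mm, angles in rad, forces in N, time in s.
With the tool pointing down it reaches from about 275 to 1000 mm from the base axis. Payload 8.4 kg.
Tool frame: the origin (TCP) lies at the very end of the fingers, on their centre line; the grasp point (between the pads) lies 19 mm behind it; z points along the fingers, y is the direction in which the jaws open and shut (so a half turn about z gives the same grasp; the last joint's range is limited). The gripper opens to 85 mm and grips with 20 to 120 N. Pads are 22 mm wide; open, the fingers measure 114 mm over their backs; the gripper's body (76 mm by 85 mm) begins 54 mm behind the grasp point. The pads swing forward as they close: fully open they stand 13 mm farther back than shut.
Start: joints at [-0.002, 0.353, 1.633, -0, 1.155, -0.002], TCP at [625.002, -0, 231.281] pointing down, gripper open.
Joint ranges: [-2.63, 2.63], [-0.92, 2.1], [0.06, 2.66], [-1.3, 4.44], [0, 2.69], [-3.02, 3.02]. Speed limits (rad/s): [2.22, 2.22, 2.79, 3.14, 3.14, 3.14].

INTERFACE

Orientations are given as [roll, pitch, yaw] about the fixed x, y, z axes, in that order (R = Rz(yaw) Ry(pitch) Rx(roll)).
In Python, from rig import r gives the robot as it stands.
- The arm moves only by the tool jog_arm, never from a script. Its argument "increments" is text: rows parted by semicolons, each of 7 numbers parted by spaces: the shift along the tool's x, y, z in cm, then the turn, a rotation vector about the tool's x, y, z in rad, then the opening, from -1 (shut) to 1 (fully open). A call has exactly 8 rows; each row shifts and turns the commanded pose from where the row before left it, along the tool's axes as they then stand; what a row does not reach is not made up. A row lasts 1/10 s, in which the tool goes at most 50 mm and 8.59 degrees, less where a joint would pass 70% of its speed; a pose out of reach is approached as far as the arm can. A call with a gripper value outside its range is refused whole. The fingers move at their own pace and stop on an object; "squeeze" is the grip in N (left out, the last holds). Time passes only in rows, so rows that do not move let the fingers close, or fill a call up. It gives the time, the measured TCP pose, the force and the opening at its end, in the units of the state.
- r.sense(): the state, without advancing time (a new reading comes with each control period).
- r.grab_frame(name): name is "scene" or "side" or "wrist"; returns the picture (400x640x3 uint8, red, green, blue); there is no depth.
- r.camera_info(name): a dict with "K" (3x3 intrinsics, pixels), "dist_coeffs" ([k1, k2, p1, p2, k3] as OpenCV has them; the pictures are not rectified), "rvec" (rotation vector, rad) and "tvec" (3), from world to camera coordinates, as OpenCV has them. Camera axes: x right, y down, z forward; pixel columns grow to the right and rows downward; lengths in mm; the calibration is good to about 2 mm. A picture is of the moment at which its call begins: read the wrist's pose just before it. camera_info takes no time and is no camera call; for the wrist camera it gives the pose at the moment of the call.
- r.sign_off(): hands the job in, once; it reports no verdict.
The state is a dict: "clock": time; "qpos": joint angles; "qvel": joint speeds; "joint_efforts": joint torques, N m; "eef_pos": TCP position; "tcp_rot": TCP orientation; "contact_force": force on the tool from outside, world axes, zero at the start; "wrist_torque": the same for the moment, N m; "opening": opening from 0.0 (shut) to 1.0 (fully open).
Only numpy, scipy, OpenCV 4.12 (cv2) and the standard library are available. Lean on these libraries where they do the work, as an engineer would, in place of code of your own. Each camera call takes 0.05 s, during which the arm holds its last target.

## Working session

There is one attempt and no reset: what is moved stays moved. The work goes in short steps, Python scripts to look and compute and a tool call to move; the robot and the scene stay as the last step left them, time stands still between calls to the robot, and variables do not carry over. Pictures are saved under pics/ and viewed, and the job is handed in when it is done.

Besides the shell and the picture viewer there is one more tool, called after "Call:" as name(argument=value, ...) on one line, values as JSON. jog_arm: Moves the arm, as the interface text tells. Its arguments: {"type":"object","properties":{"increments":{"type":"string"},"squeeze":{"type":"number"}},"required":["increments"]}

```bash
mkdir -p pics
python3 - <<'E'
from rig import r
import cv2
for n in ["scene","side","wrist"]:
    s=r.sense() 
    i=r.camera_info(n); print(n,i)
    cv2.imwrite(f"pics/{n}0.png",r.grab_frame(n)[:,:,::-1])
print(r.sense())
E
```

```text
scene {'K': array([[363.83443421,   0.        , 317.04877342],
       [  0.        , 363.83443421, 203.21483612],
       [  0.        ,   0.        ,   1.        ]]), 'dist_coeffs': array([0.00039844, 0.        , 0.        , 0.        , 0.        ]), 'rvec': array([ 1.56617262,  1.65084205, -0.89038541]), 'tvec': array([ -81.55329765, -197.44982578, 1620.47347522])}
side {'K': array([[364.60138349,   0.        , 321.96323463],
       [  0.        , 364.60138349, 195.89908817],
       [  0.        ,   0.        ,   1.        ]]), 'dist_coeffs': array([-0.0523574,  0.       ,  0.       ,  0.       ,  0.       ]), 'rvec': array([ 0.82374806, -2.30001244,  1.36203267]), 'tvec': array([ 483.47952762,  236.88757868, 1266.69554327])}
wrist {'K': array([[285.19675183,   0.        , 319.34041472],
       [  0.        , 285.19675183, 199.45343462],
       [  0.        ,   0.        ,   1.        ]]), 'dist_coeffs': array([-0.00855751,  0.        ,  0.        ,  0.        ,  0.        ]), 'rvec': array([-2.85568761e+00, -4.23145335e-04,  1.94903942e-03]), 'tvec': array([-624.4927415 ,  -37.07841143,  379.99000322])}
{'clock': 0.15, 'qpos': array([-2.41888818e-03,  3.53503876e-01,  1.63393283e+00, -4.82188139e-06,
        1.15524139e+00, -2.41838027e-03]), 'qvel': array([ 0.00031118, -0.00238719,  0.00048136,  0.00079702, -0.00018984,
        0.00027535]), 'joint_efforts': array([-7.39769093e-04, -6.05638933e+01, -3.42338884e+01, -2.29960733e-05,
        6.16452831e-03, -4.00942213e-05]), 'eef_pos': array([ 6.24638803e+02, -1.24417998e-02,  2.30737941e+02]), 'tcp_rot': array([-3.14050721e+00,  1.78437478e-06,  1.57079777e+00]), 'contact_force': array([ 0.97462792, -1.10163359, -0.43657729]), 'wrist_torque': array([ 0.02240443, -0.01041897,  0.00574668]), 'opening': 0.9988790981047356}
```

View pics/scene0.png

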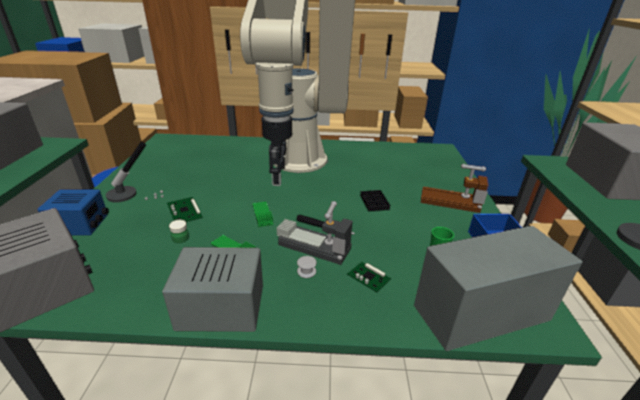

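View pics/side0.png

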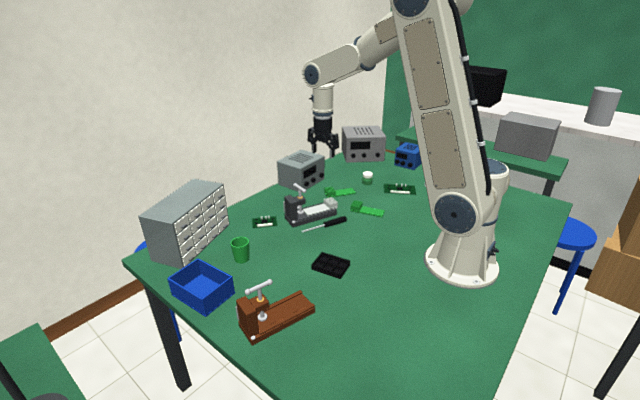

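View pics/wrist0.png

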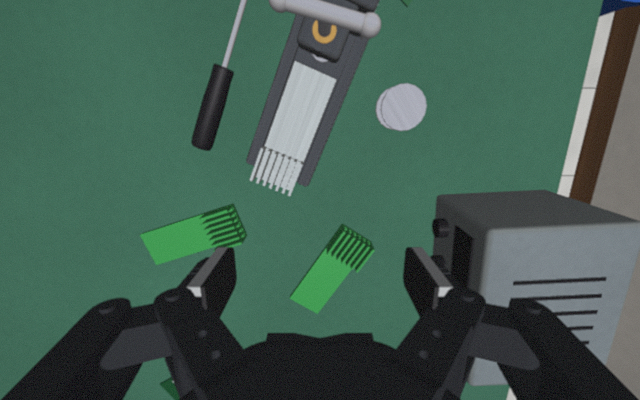

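Candidates: the aluminium heat sink in the dark clamp (wrist ~(285,130)), against the green lookalikes (wrist (195,235) and (333,268)). For the clamp, dark steel at scene (320,235), against the brown one (455,190). I choose the aluminium sink in the dark clamp and check it in a crop.

```bash
cat > h.py <<'E'
import numpy as np, cv2
def ray(i,uv):
    p=cv2.undistortPoints(np.array([[uv]],float),i["K"],i["dist_coeffs"])[0,0]
    R=cv2.Rodrigues(i["rvec"])[0]; c=-R.T@i["tvec"]; return c,R.T@np.array([p[0],p[1],1])
def plane(i,uv,z):
    c,d=ray(i,uv); return c+d*(z-c[2])/d[2]
def proj(i,P):
    return cv2.projectPoints(np.array([P],float),i["rvec"],i["tvec"],i["K"],i["dist_coeffs"])[0][0,0]
def tri(obs):
    A=np.zeros((3,3));b=np.zeros(3)
    for i,uv in obs:
        c,d=ray(i,uv); d/=np.linalg.norm(d); M=np.eye(3)-np.outer(d,d); A+=M;b+=M@c
    return np.linalg.solve(A,b)
E
python3 - <<'E'
import cv2
a=cv2.imread("pics/wrist0.png")[0:205,200:420]
cv2.imwrite("pics/w0c.png",cv2.resize(a,None,fx=3.5/1.3,fy=3.5/1.3,interpolation=cv2.INTER_CUBIC))
a=cv2.imread("pics/scene0.png")[190:300,260:400]
cv2.imwrite("pics/s0c.png",cv2.resize(a,None,fx=5,fy=5,interpolation=cv2.INTER_CUBIC))
E
```

```text
(no output)
```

View pics/w0c.png

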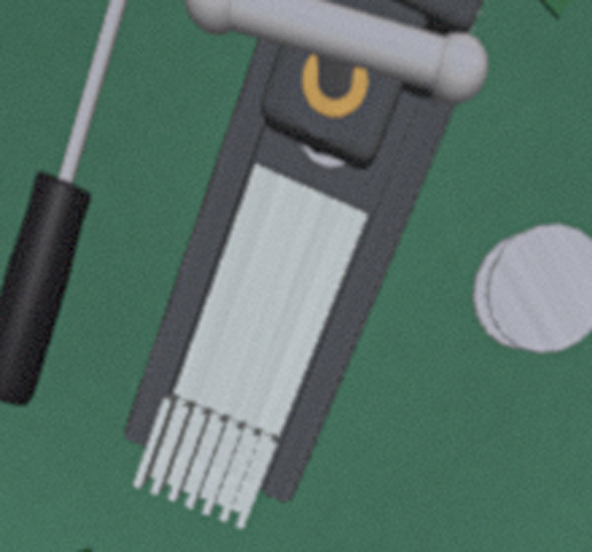

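View pics/s0c.png

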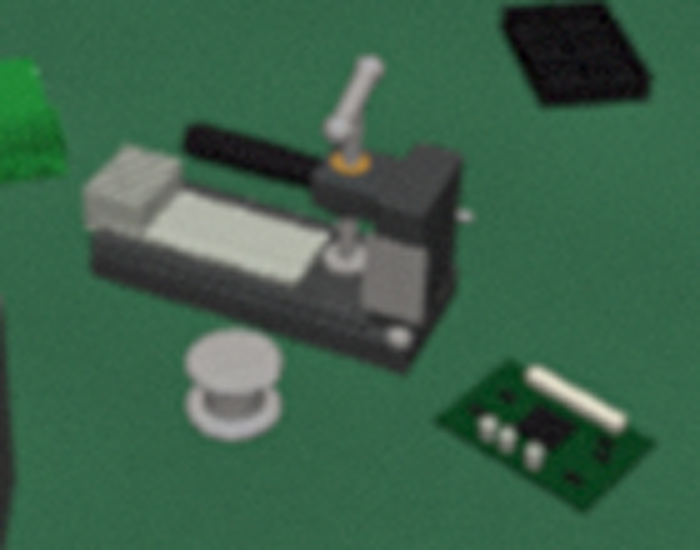

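Run:
```python
from rig import r
from h import *
i=r.camera_info("wrist"); s=r.camera_info("scene")
f=lambda x,y:(200+x/2.692-.3,y/2.692-.3)
g=lambda x,y:(260+x/5-.4,190+y/5-.4)
P=lambda x,y,z:plane(i,f(x,y),z)
for n,a in dict(farL=(257,163,30),farR=(367,212,30),nL=(137,487,52),nR=(243,527,52),lipLn=(127,440,28),lipLf=(258,45,28),lipRn=(290,500,28),lipRf=(453,110,28),ballL=(213,6,145),ballR=(460,67,145)).items(): print(n,P(*a).round(1))
d=P(258,45,28)-P(127,440,28);e=P(453,110,28)-P(290,500,28);h=P(257,163,30)-P(137,487,52)
print([np.degrees(np.arctan2(v[1],v[0])) for v in (d,e)])
print("tri ball R", tri([(i,f(460,67)),(s,g(343,128))]),"L",tri([(i,f(213,6)),(s,g(370,67))]))
print(plane(s,g(343,128),145),plane(s,g(370,67),145))
```

```text
farL [598.  130.4  30. ]
farR [643.3 111.7  30. ]
nL [ 5.452e+02 -4.000e-01  5.200e+01]
nR [590.2 -18.2  52. ]
lipLn [536.2  16.   28. ]
lipLf [599.2 173.6  28. ]
lipRn [609.8 -11.9  28. ]
lipRf [677.6 150.4  28. ]
ballL [596.5 148.1 145. ]
ballR [661.2 134.  145. ]
[np.float64(68.19310306783336), np.float64(67.31164142990522)]
tri ball R [660.54120089 134.19215835 148.6271231 ] L [596.51351867 148.50713775 147.7990293 ]
[654.58863718 135.33042189 145.        ] [591.11479957 149.83486538 145.        ]
```

Call:
jog_arm(increments="-1.05 -1.78 2.3 0 0 0 -1; -1.05 -1.78 2.3 0 0 0 -1; -1.05 -1.78 2.3 0 0 0 -1; -1.05 -1.78 2.3 0 0 0 -1; 0 0 0 0 0 -0.148 -1; 0 0 0 0 0 -0.148 -1; 0 0 0 0 0 -0.148 -1; 0 0 0 0 0 -0.148 -1", squeeze=40)

```text
clock: 0.95
eef_pos: [553.6, -42.1, 139.1]
tcp_rot: [-3.141, -0.0, 2.169]
contact_force: [-0.3, 0.4, -0.2]
opening: 0.001
```

Call:
jog_arm(increments="0 0 2 0 0 -0.148 -1; 0 0 2 0 0 -0.148 -1; 0 0 1.5 0 0 -0.148 -1; 0 0 1.5 0 0 -0.146 -1; 0 0 1 0 0 0 -1; 0 0 1 0 0 0 -1; 0 0 0.5 0 0 0 -1; 0 0 0 0 0 0 -1")

```text
clock: 1.75
eef_pos: [553.5, -42.0, 43.7]
tcp_rot: [-3.141, -0.001, 2.751]
contact_force: [-1.8, 1.0, 0.3]
opening: -0.001
```

Run:
```python
from rig import r
from h import *
s=r.sense(); print(s)
cv2.imwrite("pics/side1.png",r.grab_frame("side")[110:260,220:440,::-1].repeat(3,0).repeat(3,1))
cv2.imwrite("pics/scene1.png",r.grab_frame("scene")[170:300,220:400,::-1].repeat(4,0).repeat(4,1))
d=np.array([.379,.925]);v=s["eef_pos"][:2]-[639,166];print("along",v@d,"lat",v@[.925,-.379])
```

```text
{'clock': 1.75, 'qpos': array([-7.84129608e-02,  4.94588511e-01,  1.91778395e+00,  3.45188981e-05,
        7.30181931e-01, -1.25838856e+00]), 'qvel': array([-0.00071331, -0.01640947, -0.00793468, -0.00181036,  0.01302618,
       -0.01087875]), 'joint_efforts': array([-8.94166915e-04, -5.82442367e+01, -2.27705938e+01,  5.96985228e-05,
       -1.85103505e-01,  4.56662395e-02]), 'eef_pos': array([553.46597035, -41.97553408,  43.74687282]), 'tcp_rot': array([-3.14131895e+00, -9.22257220e-04,  2.75074607e+00]), 'contact_force': array([-1.82002056,  0.95253972,  0.26489893]), 'wrist_torque': array([-0.0434167 , -0.01600165,  0.02524287]), 'opening': -0.001374487892625054}
along -224.79476626036066 lat -0.2962500067658623
```

View pics/side1.png

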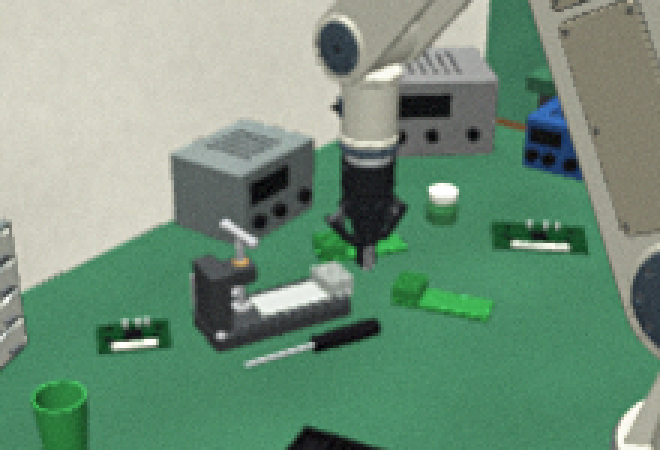

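View pics/scene1.png

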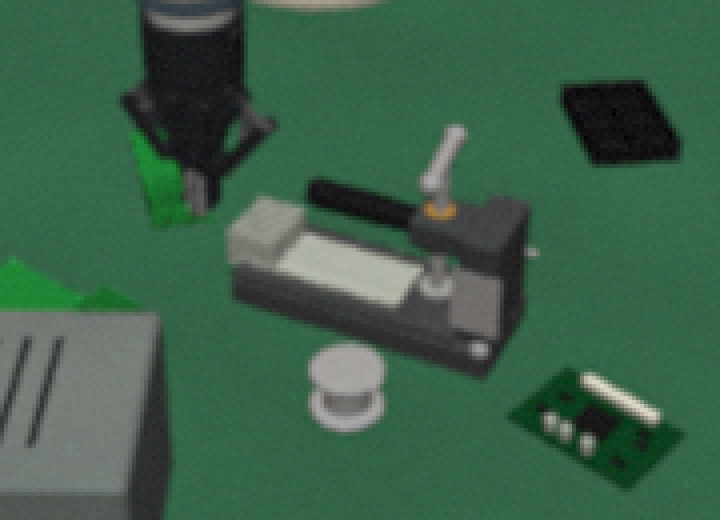

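Call:
jog_arm(increments="0 1 0.5 0 0 0 -1; 0 0.8 0 0 0 0 -1; 0 0.6 0 0 0 0 -1; 0 0.6 0 0 0 0 -1; 0 0.6 0 0 0 0 -1; 0 0.6 0 0 0 0 -1; 0 0.6 0 0 0 0 -1; 0 0.6 0 0 0 0 -1")

```text
clock: 2.65
eef_pos: [574.4, 8.4, 39.3]
tcp_rot: [-3.142, 0.0, 2.753]
contact_force: [-0.2, -1.8, 1.1]
opening: -0.003
```

Run:
```python
from rig import r
from h import *
s=r.sense(); print(s["eef_pos"],s["contact_force"])
cv2.imwrite("pics/scene2.png",r.grab_frame("scene")[170:300,220:400,::-1].repeat(4,0).repeat(4,1))
d=np.array([.379,.925]);v=s["eef_pos"][:2]-[639,166];print("along",v@d,"lat",v@[.925,-.379])
```

```text
[574.44665735   8.37525454  39.33575152] [-0.15184869 -1.84010223  1.0629287 ]
along -170.26860641307488 lat 0.02793657384798083
```

View pics/scene2.png

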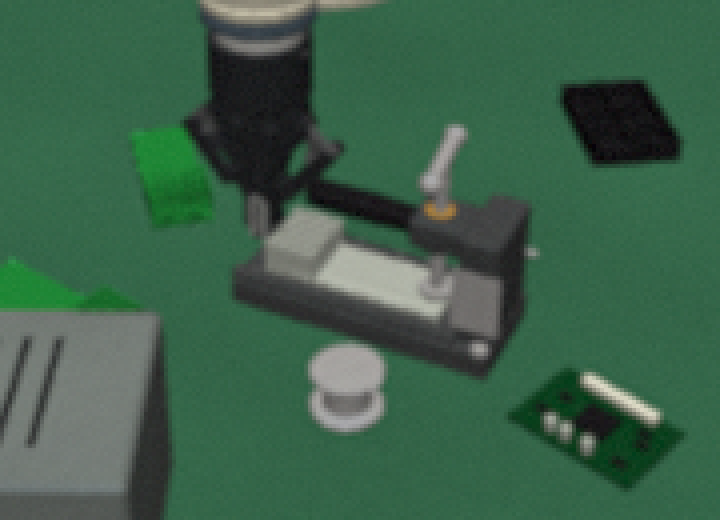

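Call:
jog_arm(increments="0 0.4 0 0 0 0 -1; 0 0.3 0 0 0 0 -1; 0 0.2 0 0 0 0 -1; 0 0.1 0 0 0 0 -1; 0 0.1 0 0 0 0 -1; 0 0.1 0 0 0 0 -1; 0 0.1 0 0 0 0 -1; 0 0 0 0 0 0 -1")

```text
clock: 3.5
eef_pos: [579.2, 20.1, 39.3]
tcp_rot: [3.142, 0.0, 2.753]
contact_force: [0.2, -0.2, 1.6]
opening: -0.002
```

Call:
jog_arm(increments="0 0.06 0 0 0 0 -1; 0 0.06 0 0 0 0 -1; 0 0.06 0 0 0 0 -1; 0 0.06 0 0 0 0 -1; 0 0.06 0 0 0 0 -1; 0 0.06 0 0 0 0 -1; 0 0.06 0 0 0 0 -1; 0 0 0 0 0 0 -1")

```text
clock: 4.3
eef_pos: [580.6, 23.6, 39.3]
tcp_rot: [-3.141, -0.0, 2.753]
contact_force: [-1.2, -3.7, 2.5]
opening: -0.003
```

Call:
jog_arm(increments="0 0.06 0 0 0 0 -1; 0 0.06 0 0 0 0 -1; 0 0.06 0 0 0 0 -1; 0 0.06 0 0 0 0 -1; 0 0 0 0 0 0 -1; 0 0 0 0 0 0 -1; 0 0 0 0 0 0 -1; 0 0 0 0 0 0 -1")

```text
clock: 5.1
eef_pos: [580.4, 24.2, 39.2]
tcp_rot: [-3.138, -0.001, 2.754]
contact_force: [-4.1, -16.0, 5.5]
opening: 0.001
```

Run:
```python
from rig import r
from h import *
s=r.sense(); print(s["eef_pos"],s["contact_force"])
cv2.imwrite("pics/scene3.png",r.grab_frame("scene")[170:300,220:400,::-1].repeat(4,0).repeat(4,1))
```

```text
[580.39147419  24.15874363  39.20815675] [ -4.1166264  -15.983131     5.50348705]
```

View pics/scene3.png

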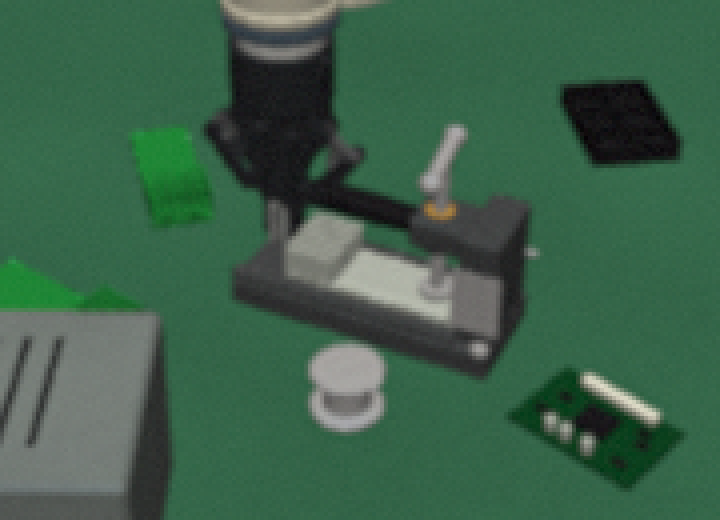

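Call:
jog_arm(increments="0 -1.5 0 0 0 0 -1; 0 0 -4 0 0 0 -1; 0 0 -5 0 0 0 -1; 0 0 -5 0 0 0 -1; 0 2 -4 0 0 0 0; 0 3 -2 0 0 0 0; 0 3 0 0 0 0 0; 0 0 0 0 0 0 0")

```text
clock: 5.95
eef_pos: [607.8, 89.1, 240.3]
tcp_rot: [3.138, 0.002, 2.755]
contact_force: [-0.7, -0.1, 0.0]
opening: 0.497
```

Run:
```python
from rig import r
from h import *
s=r.sense(); print(s["eef_pos"],s["tcp_rot"],s["qpos"],s["contact_force"])
i=r.camera_info("wrist")
im=r.grab_frame("wrist")
cv2.imwrite("pics/wrist4.png",im[:,:,::-1])
print(proj(i,(629,141,145)),proj(i,(661,134,145)),proj(i,(597,148,145)))
np.save("w4.npy",np.r_[i["rvec"],i["tvec"]])
```

```text
[607.83509965  89.07340183 240.3115562 ] [3.13845193e+00 2.09883489e-03 2.75482940e+00] [ 0.14214283  0.32651015  1.6505521   0.0018016   1.16113417 -1.0426083 ] [-0.66575686 -0.12774886  0.00180973]
[383.0430883  200.59032448] [386.92922458 234.6672827 ] [378.84208679 163.9068351 ]
```

View pics/wrist4.png

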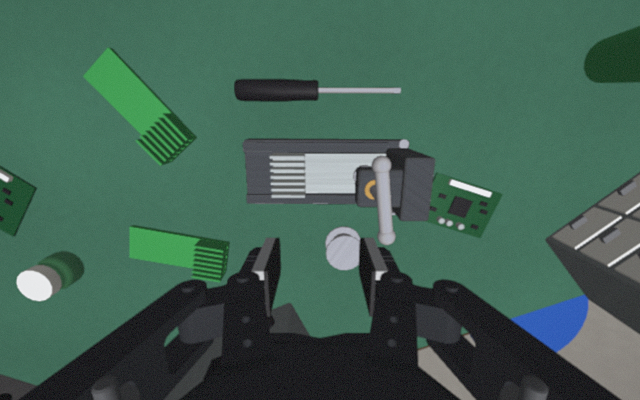

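Run:
```python
import cv2,numpy as np
a=cv2.imread("pics/wrist4.png")[130:260,230:440]
cv2.imwrite("pics/w4c.png",cv2.resize(a,None,fx=3.8,fy=3.8,interpolation=cv2.INTER_CUBIC))
```

```text
(no output)
```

View pics/w4c.png

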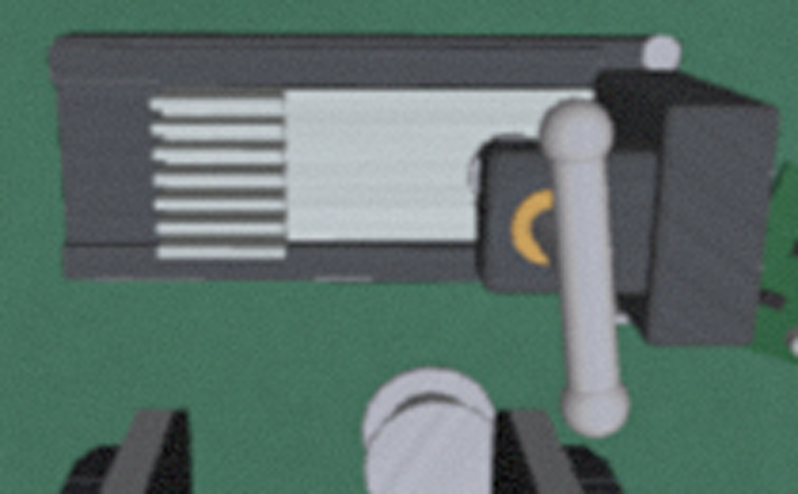

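Run:
```python
from rig import r
from h import *
i=r.camera_info("wrist"); w=np.load("w4.npy"); i["rvec"],i["tvec"]=w[:3],w[3:]
f=lambda x,y:(230+x/3.8-.35,130+y/3.8-.35)
A=plane(i,f(577,132),145);B=plane(i,f(596,409),145);m=(A+B)/2
print(A,B,m,np.linalg.norm(A-B),np.arctan2(*(A-B)[1::-1]))
d=np.array([.379,.925]);n=np.array([-.925,.379])
F=(plane(i,f(152,108),52)+plane(i,f(158,253),52))/2
E_=(plane(i,f(65,160),22))
print("fin end along",(F[:2]-[639,166])@d,"floor end",(E_[:2]-[639,166])@d)
s=r.sense();t=s["eef_pos"][:2];y=s["tcp_rot"][2]
X=np.array([np.cos(y),np.sin(y)]);Y=np.array([np.sin(y),-np.cos(y)])
print("tool shift",(m[:2]-t)@X,(m[:2]-t)@Y)
```

```text
[598.22975111 149.94054696 145.        ] [663.2997781  132.82197027 145.        ] [630.7647646  141.38125862 145.        ] 67.28412947887202 2.884342450936359
fin end along -140.3044198798767 floor end -175.55550783616448
tool shift -2.0366460965632545 59.00768002670078
```

Call:
jog_arm(increments="-0.1 3 0 0 0 0 0; -0.05 2.85 0 0 0 0 0; 0 0 0 0 0 -0.145 0; 0 0 3 0 0 0 0; 0 0 3 0 0 0 0; 0 0 3 0 0 0 0; 0 0 2.3 0 0 0 0; 0 0 0 0 0 0 0")

```text
clock: 6.8
eef_pos: [626.8, 138.2, 122.3]
tcp_rot: [-3.138, -0.007, 2.897]
contact_force: [-0.4, 0.1, -0.7]
opening: 0.499
```

Run:
```python
from rig import r
from h import *
s=r.sense(); print(s["eef_pos"],s["tcp_rot"],s["qpos"],s["contact_force"],s["wrist_torque"])
cv2.imwrite("pics/wrist5.png",r.grab_frame("wrist")[:,:,::-1])
cv2.imwrite("pics/scene5.png",r.grab_frame("scene")[170:300,240:400,::-1].repeat(4,0).repeat(4,1))
```

```text
[626.83401533 138.16175606 122.2500889 ] [-3.13840681 -0.00654569  2.89717512] [ 2.14582918e-01  4.96308087e-01  1.67777589e+00  5.31175022e-05
  9.74788344e-01 -1.11183628e+00] [-0.3851939   0.06944569 -0.6767924 ] [-0.03185823  0.03506058 -0.07076569]
```

View pics/wrist5.png

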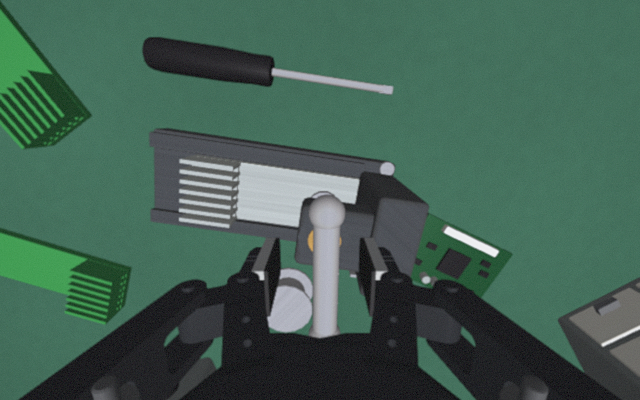

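View pics/scene5.png

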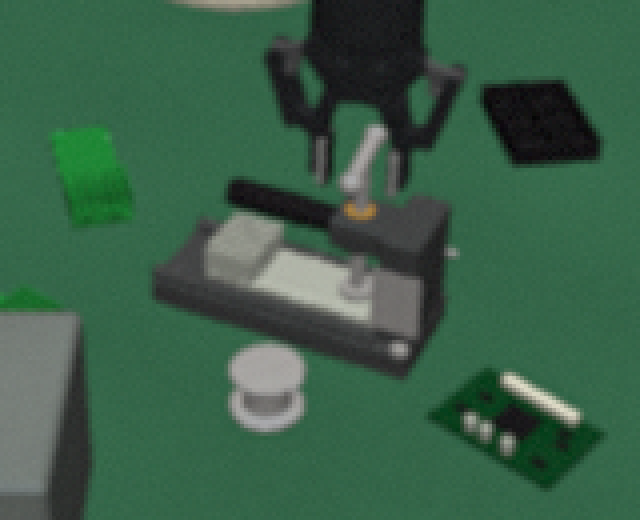

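Call:
jog_arm(increments="-0.27 0.37 -0.45 0 0 0 0; 0 0 0 0 0 0 0; 0 0 0 0 0 0 -1; 0 0 0 0 0 0 -1; 0 0 0 0 0 0 -1; 0 0 0 0 0 0 -1; 0 0 0 0 0 0 -1; 0 0 0 0 0 0 -1", squeeze=60)

```text
clock: 7.7
eef_pos: [633.3, 140.5, 131.8]
tcp_rot: [-3.138, 0.001, 2.898]
contact_force: [-3.6, -11.3, 9.0]
opening: 0.117
```

Run:
```python
from rig import r
from h import *
s=r.sense(); print(s["eef_pos"],s["tcp_rot"],s["qpos"],s["contact_force"],s["wrist_torque"],s["opening"])
cv2.imwrite("pics/wrist6.png",r.grab_frame("wrist")[:,:,::-1])
```

```text
[633.34364907 140.51193192 131.84387611] [-3.13836261e+00  7.62529855e-04  2.89846557e+00] [ 0.21771644  0.49135289  1.66082818 -0.00386569  0.99016844 -1.10782983] [ -3.63568512 -11.34225591   9.0028649 ] [-1.79768626  0.46711112  0.06800058] 0.11681196386534129
```

View pics/wrist6.png

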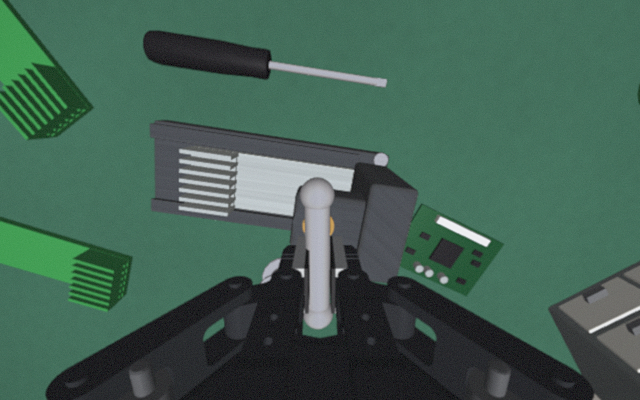

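Run:
```python
from rig import r
from h import *
i=r.camera_info("wrist"); s=r.sense(); print(s["eef_pos"],s["contact_force"])
for z in (145,148):
  A=plane(i,(317,193),z);B=plane(i,(318.5,316),z); print(z,A,B,(A+B)/2,np.linalg.norm((A-B)))
sc=r.camera_info("scene");si=r.camera_info("side")
c=cv2.cvtColor(r.grab_frame("scene"),cv2.COLOR_RGB2BGR)[170:300,240:400]
cv2.imwrite("pics/scene7.png",cv2.resize(c,None,fx=4,fy=4,interpolation=cv2.INTER_CUBIC))
```

```text
[633.30740798 140.52624677 131.81852189] [ -1.98988409 -11.43954252   9.20932333]
145 [597.87427406 148.27251064 145.        ] [665.07079908 132.27969983 145.        ] [631.47253657 140.27610523 145.        ] 69.073460696698
148 [597.0971364  148.50273868 148.        ] [662.74675124 132.87809337 148.        ] [629.92194382 140.69041602 148.        ] 67.48334216859053
```

View pics/scene7.png

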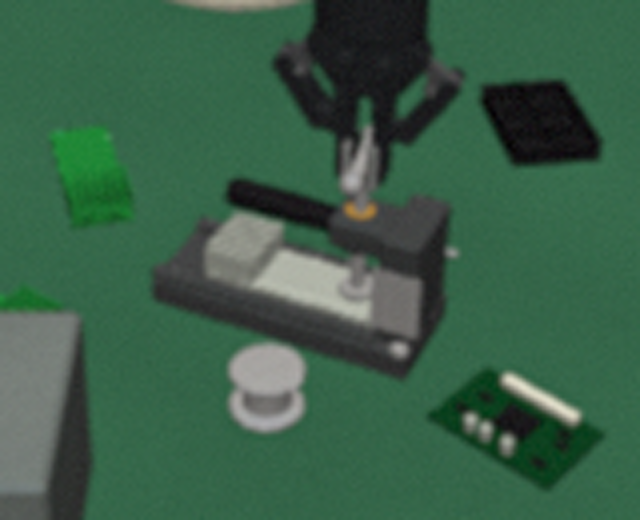

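Call:
jog_arm(increments="0 0 0 0 0 0 0; 0 0 0 0 0 0 0; 0.35 -0.2 0.2 0 0 0 0; 0 0 0 0 0 0 0; 0 0 0 0 0 0 0; 0 0 0 0 0 0 0; 0 0 0 0 0 0 0; 0 0 0 0 0 0 0")

```text
clock: 8.6
eef_pos: [629.6, 141.7, 128.8]
tcp_rot: [3.142, 0.0, 2.898]
contact_force: [0.6, -0.0, 0.0]
opening: 0.501
```

Run:
```python
from rig import r
s=r.sense(); print(s["eef_pos"],s["tcp_rot"],s["contact_force"],s["wrist_torque"],s["opening"])
```

```text
[629.59715578 141.74444096 128.79949136] [3.14152070e+00 5.17302254e-05 2.89786698e+00] [ 0.55864671 -0.02600596  0.01137801] [ 0.0203883  -0.01513221 -0.00810942] 0.5005294470634124
```

Call:
jog_arm(increments="0 -0.08 0 0 0 0 -1; 0 0 0 0 0 0 -1; 0 0 0 0 0 0 -1; 0 0 0 0 0 0 -1; 0 0 0 0 0 0 -1; 0 0 0 0 0 0 -1; 0 0 0 0 0 0 -1; 0 0 0 0 0 0 -1", squeeze=60)

```text
clock: 9.4
eef_pos: [629.3, 140.7, 128.9]
tcp_rot: [-3.141, 0.0, 2.898]
contact_force: [-1.4, -2.9, 4.4]
opening: 0.119
```

Run:
```python
from rig import r
s=r.sense(); print(s["eef_pos"],s["tcp_rot"],s["contact_force"],s["wrist_torque"],s["opening"],s["qpos"])
```

```text
[629.3312806  140.6779565  128.85169722] [-3.14128341e+00  3.63207046e-06  2.89785213e+00] [-1.36103769 -2.8981319   4.39264204] [-0.62274689  0.20331927  0.01474584] 0.11896952609600206 [ 2.17742120e-01  4.89217316e-01  1.67234989e+00 -3.35324107e-04
  9.80159924e-01 -1.10912692e+00]
```

Call:
jog_arm(increments="0 0 0.02 0 0 0.13 -1; 0 0 0.02 0 0 0.13 -1; 0 0 0.02 0 0 0.13 -1; 0 0 0.02 0 0 0.13 -1; 0 0 0.02 0 0 0.13 -1; 0 0 0.02 0 0 0.13 -1; 0 0 0.02 0 0 0.13 -1; 0 0 0 0 0 0 -1")

```text
clock: 10.2
eef_pos: [628.9, 140.2, 127.5]
tcp_rot: [-3.14, 0.001, 1.983]
contact_force: [-3.1, -5.5, 6.0]
opening: 0.117
```

Run:
```python
from rig import r
from h import *
s=r.sense(); print(s["eef_pos"],s["tcp_rot"],s["contact_force"],s["wrist_torque"],s["opening"],s["qpos"][5])
cv2.imwrite("pics/wrist8.png",r.grab_frame("wrist")[:,:,::-1])
```

```text
[628.92768541 140.20972577 127.52094891] [-3.14033773e+00  5.68607900e-04  1.98328398e+00] [-3.09584303 -5.49673709  5.99032291] [-9.63815610e-01  5.08839997e-01 -8.75773922e-06] 0.11651357162583102 -0.19450209777628136
```

View pics/wrist8.png

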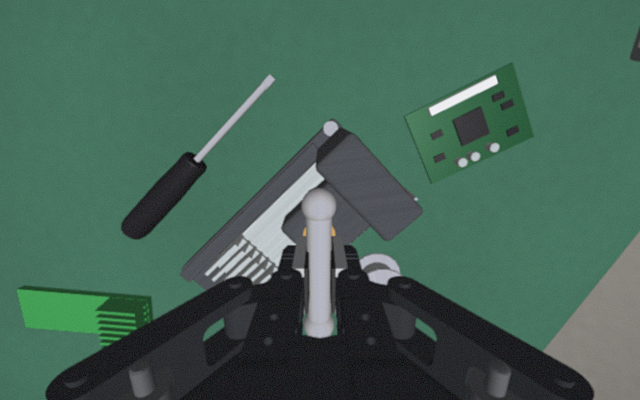

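Call:
jog_arm(increments="-0.06 -0.08 0.02 0 0 0.1 -1; 0 0 0.015 0 0 0.1 -1; 0 0 0.015 0 0 0.1 -1; 0 0 0.015 0 0 0.1 -1; 0 0 0.015 0 0 0.1 -1; 0 0 0.015 0 0 0.1 -1; 0 0 0.015 0 0 0 -1; 0 0 0 0 0 0 -1")

```text
clock: 11.05
eef_pos: [628.4, 139.9, 126.6]
tcp_rot: [-3.141, 0.0, 1.387]
contact_force: [-4.4, -2.8, 6.9]
opening: 0.117
```

Run:
```python
from rig import r
s=r.sense(); print(s["eef_pos"],s["tcp_rot"],s["contact_force"],s["wrist_torque"],s["opening"],s["qpos"][5])
```

```text
[628.41684409 139.94850441 126.62348821] [-3.14077044e+00  2.62550328e-04  1.38739474e+00] [-4.37808728 -2.75702398  6.92626383] [-0.51190237  0.65285923 -0.10480434] 0.1170207757584901 0.400101209709702
```

Call:
jog_arm(increments="-0.05 -0.06 0.01 0 0 0.1 -1; 0 0 0.01 0 0 0.1 -1; 0 0 0.01 0 0 0.1 -1; 0 0 0.01 0 0 0.1 -1; 0 0 0.01 0 0 0.1 -1; 0 0 0.01 0 0 0.1 -1; 0 0 0 0 0 0 -1; 0 0 0 0 0 0 -1")

```text
clock: 11.85
eef_pos: [627.9, 140.0, 125.8]
tcp_rot: [-3.141, 0.0, 0.791]
contact_force: [-4.7, -0.0, 5.1]
opening: 0.118
```

Run:
```python
from rig import r
s=r.sense(); print(s["eef_pos"],s["tcp_rot"],s["contact_force"],s["wrist_torque"],s["opening"],s["qpos"][5],s["joint_efforts"][5])
```

```text
[627.85450371 139.97214448 125.77993401] [-3.14082930e+00  9.04185341e-05  7.90702173e-01] [-4.66803664 -0.02324201  5.1160163 ] [ 2.88481812e-05  5.57642420e-01 -4.32390759e-02] 0.11762259710440036 0.996394452367054 0.11886893771588802
```

Call:
jog_arm(increments="-0.05 -0.05 0.01 0 0 0.08 -1; 0 0 0.01 0 0 0.08 -1; 0 0 0.01 0 0 0.08 -1; 0 0 0.01 0 0 0.08 -1; 0 0 0.01 0 0 0.08 -1; 0 0 0.01 0 0 0.06 -1; 0 0 0 0 0 0.04 -1; 0 0 0 0 0 0.04 -1")

```text
clock: 12.65
eef_pos: [627.5, 140.3, 125.4]
tcp_rot: [-3.141, -0.0, 0.25]
contact_force: [-2.2, 2.3, 5.5]
opening: 0.121
```

Run:
```python
from rig import r
from h import *
s=r.sense(); print(s["eef_pos"],s["tcp_rot"],s["contact_force"],s["wrist_torque"],s["opening"],s["qpos"][5],s["joint_efforts"][5])
c=r.grab_frame("scene")[170:300,240:400,::-1]
cv2.imwrite("pics/scene9.png",cv2.resize(c,None,fx=4,fy=4,interpolation=cv2.INTER_CUBIC))
```

```text
[627.49016576 140.32587802 125.41685136] [-3.14073438e+00 -3.93918266e-04  2.49691133e-01] [-2.16348877  2.2519529   5.52638733] [0.22038763 0.4929925  0.15712629] 0.12057847233984859 1.5377239564724945 -0.4634454008191824
```

View pics/scene9.png

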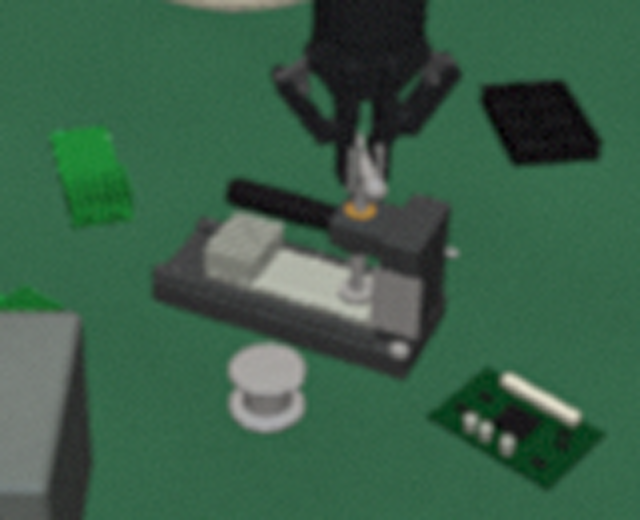

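Call:
jog_arm(increments="0 0 0.005 0 0 0.04 -1; 0 0 0.005 0 0 0.04 -1; 0 0 0.005 0 0 0.04 -1; 0 0 0.005 0 0 0.04 -1; 0 0 0.005 0 0 0.04 -1; 0 0 0 0 0 0.03 -1; 0 0 0 0 0 0.03 -1; 0 0 0 0 0 0.03 -1")

```text
clock: 13.5
eef_pos: [627.5, 140.5, 125.4]
tcp_rot: [-3.14, -0.0, -0.04]
contact_force: [-3.8, 2.8, 7.6]
opening: 0.117
```

Run:
```python
from rig import r
s=r.sense(); print(s["eef_pos"],s["tcp_rot"],s["contact_force"],s["wrist_torque"],s["opening"],s["qpos"][5],s["joint_efforts"][5])
```

```text
[627.51620451 140.54688569 125.38004356] [-3.14037243e+00 -2.71697353e-04 -3.97007236e-02] [-3.84454732  2.78683395  7.57431317] [0.31667413 0.57173592 0.31466385] 0.11662817760236555 1.8271500443945423 -0.20066626835614443
```

Call:
jog_arm(increments="0 0 0 0 0 0 -1; 0 0 0 0 0 0 -1; 0 0 0 0 0 0 -1; 0 0 0 0 0 0 -1; 0 0 0 0 0 0 -1; 0 0 0 0 0 0 -1; 0 0 0 0 0 0 -1; 0 0 0 0 0 0 -1")

```text
clock: 14.3
eef_pos: [627.5, 140.6, 125.4]
tcp_rot: [-3.14, -0.0, -0.039]
contact_force: [-4.1, 2.8, 8.3]
opening: 0.114
```

Run:
```python
from rig import r
import cv2
s=r.sense(); print(s["eef_pos"],s["tcp_rot"],s["contact_force"],s["wrist_torque"],s["opening"],s["qpos"][5],s["joint_efforts"][5])
cv2.imwrite("pics/wrist10.png",r.grab_frame("wrist")[:,:,::-1])
```

```text
[627.50450698 140.56097265 125.37773134] [-3.14028622e+00 -2.66131261e-04 -3.86950334e-02] [-4.05047772  2.825289    8.26156177] [0.30808263 0.59156231 0.08959729] 0.11434975305648165 1.826065750641619 0.14373891055583954
```

View pics/wrist10.png

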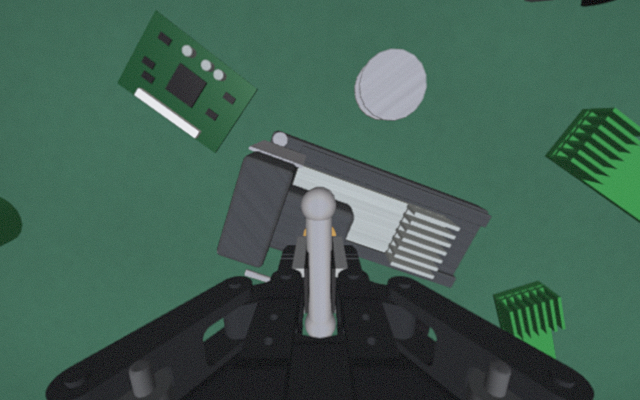

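Call:
jog_arm(increments="0 0 0 0 0 0.02 -1; 0 0 0 0 0 0.02 -1; 0 0 0 0 0 0.02 -1; 0 0 0 0 0 0.02 -1; 0 0 0 0 0 0.02 -1; 0 0 0 0 0 0.02 -1; 0 0 0 0 0 0.02 -1; 0 0 0 0 0 0.02 -1")

```text
clock: 15.15
eef_pos: [627.5, 140.7, 125.4]
tcp_rot: [-3.14, -0.0, -0.199]
contact_force: [-3.9, 1.7, 7.4]
opening: 0.116
```

Run:
```python
from rig import r
s=r.sense(); print(s["eef_pos"],s["tcp_rot"],s["contact_force"],s["wrist_torque"],s["opening"],s["qpos"][5],s["joint_efforts"][5])
```

```text
[627.51220487 140.66371849 125.37605499] [-3.14018966e+00 -1.38093570e-04 -1.99156813e-01] [-3.90204529  1.69828155  7.40911499] [0.42860382 0.5447739  0.3733641 ] 0.11613435801550362 1.9866436309136006 0.02417326031718403
```

Call:
jog_arm(increments="0 0 0 0 0 0 -1; 0 0 0 0 0 0 0; 0 0 0 0 0 0 0; 0 0 0 0 0 0 0; 0 0 0 0 0 0 0; 0 0 -2 0 0 0 0; 0 0 -3 0 0 0 0; 0 0 -3 0 0 0 0")

```text
clock: 15.95
eef_pos: [627.2, 139.5, 205.2]
tcp_rot: [3.141, 0.001, -0.202]
contact_force: [0.8, -0.1, 0.4]
opening: 0.496
```

Call:
jog_arm(increments="0 0 -3 0 0 0 0; 0 0 -2 0 0 0 0; 0 0 0 0 0 0 0; 0 0 0 0 0 0 0; 0 0 0 0 0 0 0; 0 0 0 0 0 0 0; 0 0 0 0 0 0 0; 0 0 0 0 0 0 0")

```text
clock: 16.75
eef_pos: [627.3, 139.6, 254.2]
tcp_rot: [3.141, 0.001, -0.202]
contact_force: [-0.1, 0.9, 0.9]
opening: 0.502
```

Run:
```python
from rig import r
from h import *
s=r.sense(); print(s["eef_pos"],s["contact_force"],s["opening"])
i=r.camera_info("wrist")
cv2.imwrite("pics/wrist11.png",r.grab_frame("wrist")[:,:,::-1])
np.save("w11.npy",np.r_[i["rvec"],i["tvec"]])
c=r.grab_frame("scene")[170:300,220:400,::-1]
cv2.imwrite("pics/scene11.png",cv2.resize(c,None,fx=4,fy=4,interpolation=cv2.INTER_CUBIC))
```

```text
[627.27958691 139.60414583 254.17142959] [-0.08453959  0.92489548  0.9023428 ] 0.5023188054432999
```

View pics/wrist11.png

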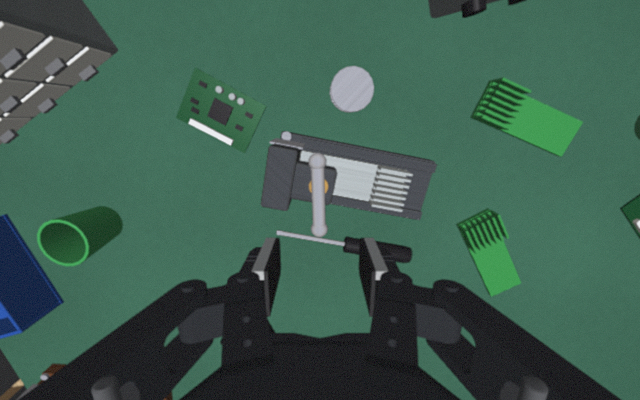

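View pics/scene11.png

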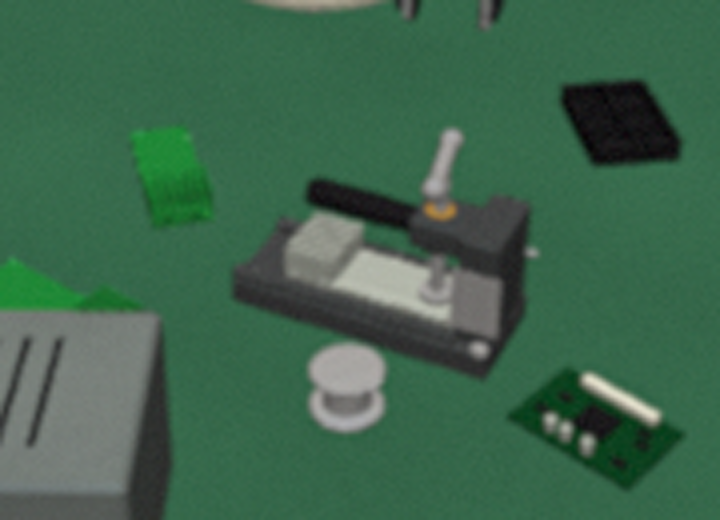

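Run:
```python
from rig import r
from h import *
i=r.camera_info("wrist"); F=(plane(i,(412,172),52)+plane(i,(405.5,208),52))/2
print("fin end along",(F[:2]-[639,166])@[.379,.925])
r.sign_off(); print(r.sense()["clock"])
```

```text
fin end along -142.27255800830048
the job is handed in; nothing more can be done
the job is handed in; nothing more can be done
```

I slid the aluminium heat sink against the post, turned the T-handle clockwise until it stiffened, let go, lifted clear and handed the job in at about 17 s of the 67 s allowed.

- **Home against the post:** I pushed on the finned end with the shut gripper until it stopped at about 16 N. The near fin face then measured 140.3 mm from the post, where 140 mm is home. The last check gave 142.3 mm. That one used corner pixels read by eye, so it disagrees with the first by 2 mm, but both are within the 5 mm allowed.
- **Clamped:** I turned the handle about 3.1 rad. The torque while turning rose from 0.16 to 0.31 to 0.37 N m as I tightened, which is in the "well clamped" range and below 0.6. I could not measure the pad's force directly; I inferred it from that rise. With the arm held still before the last small turn, the reading dropped to 0.09 N m.
- **Regrip:** My first grip on the handle was a few millimetres off, so I opened and gripped again before turning.
- **Let go:** In the last wrist picture the bar stayed where I left it and the gripper was clear, with about 1 N of residual force. The other things on the bench look unmoved in the last pictures.

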